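Transfer four sample tubes to the second rack in reverse order

ROBOT

A 7-joint arm with a two-finger parallel gripper is mounted at the origin on the work surface. World frame = base frame: x ahead of the robot, y to its left, z up, the work surface at z = 0. Lengths are in mm, angles in rad, forces in N, time in s.
With the tool pointing down it reaches from about 400 to 875 mm from the base axis. Payload 4.4 kg.
Tool frame: the origin (TCP) lies between the finger pads; the fingertips stand ctrl.tcp_to_tips ahead of it and the grasp point (between the pads) lies 8 mm behind it (ctrl.tcp_to_tips is the distance from the TCP to the fingertips, in mm); z points along the fingers, y is the direction in which the jaws open and shut (so a half turn about z gives the same grasp; the last joint's range is limited). The gripper opens to 85 mm and grips with 20 to 120 N. Pads are 22 mm wide; open, the fingers measure 114 mm over their backs; the gripper's body (76 mm by 85 mm) begins 54 mm behind the grasp point. The pads swing forward as they close: fully open they stand 13 mm farther back than shut.
Start: joints at [1.233, 0.628, 0.038, 1.517, -0.027, 0.996, -0.02], TCP at [174.53, -626.145, 242.313] pointing down, gripper open.
Joint ranges: [-3.06, 3.06], [-0.37, 2.12], [-1.25, 1.32], [0.18, 2.47], [-1.1, 4.24], [0.23, 1.98], [-2.94, 2.94]. Speed limits (rad/s): [2.57, 2.57, 3.14, 3.14, 3.14, 3.14, 3.14].

INTERFACE

Orientations are given as [roll, pitch, yaw] about the fixed x, y, z axes, in that order (R = Rz(yaw) Ry(pitch) Rx(roll)).
In Python, from cell import ctrl gives the robot as it stands.
- The arm moves only by the tool send_rows, never from a script. Its argument "rows" is a list of rows, each an object of numbers: "x", "y", "z": the shift along the world's x, y, z in cm; "roll": the turn about the world's z in degrees; "claw": the closure, from 0 (fully open) to 1 (shut). A call has 1 to 5 rows; each row is the pose to reach, as a shift and turn from the pose commanded when the call began; what a row does not reach only later rows make up. A row lasts 1/12 s, in which the tool goes at most 41.7 mm and 7.16 degrees, less where a joint would pass 70% of its speed; a pose out of reach is approached as far as the arm can. A call with a gripper value outside its range is refused whole. The fingers move at their own pace and stop on an object; the grip force is fixed at half the most. Time passes only in rows, so rows that repeat a pose let the fingers close. It gives the time, the measured TCP pose, the force and the opening at its end, in the units of the state.
- ctrl.read_state(): the state, without advancing time (a new reading comes with each control period).
- ctrl.get_image(name): name is "side" or "top" or "wrist"; returns (picture, depth): 420x560x3 uint8, blue, green, red; 420x560 float32, mm along the optical axis (not along the pixel's ray), 0 where there is no reading.
- ctrl.get_calibration(name): a dict with "intrinsics" (3x3 intrinsics, pixels), "T" (4x4, takes a point from camera to world coordinates). Camera axes: x right, y down, z forward; pixel columns grow to the right and rows downward; lengths in mm; the calibration is good to about 2 mm. A picture is of the moment at which its call begins: read the wrist's pose just before it. get_calibration takes no time and is no camera call; for the wrist camera it gives the pose at the moment of the call.
- ctrl.finish_job(): hands the job in, once; it reports no verdict.
Trained networks look in the newest picture that a camera, given by its name, has taken for a name from the list of things; names that differ only in an ending like _2 or _b are one class to them, and where a whole thing is asked for, a point or a joint stands for the part that bears it (a point fixed in the world has none). Each returns a list of dicts, best first, with "confidence" (0 to 1); they miss things now and then, are a little off and sometimes report something else, mostly with a low value. They report only what shows in the picture. A call takes as long as a camera call. They do not tell look-alikes from the thing itself.
- ctrl.recognise(camera, query): "uv" ([column, row] in pixels, amid what is visible of it).
- ctrl.regions_of(camera, query): "region" (420x560 bool, what is visible of it) and "uv" ([column, row] in pixels, amid what is visible of it).
- ctrl.place_of(camera, query): "uv" ([column, row] in pixels: a listed point, or the origin of a listed thing).
The state is a dict: "clock": time; "qpos": joint angles; "qd": joint speeds; "tau": joint torques, N m; "eef_pos": TCP position; "tool_rot": TCP orientation; "force": force on the tool from outside, world axes, zero at the start; "torque": the same for the moment, N m; "width": finger opening in mm.
Only numpy, scipy, OpenCV 4.12 (cv2) and the standard library are available. Lean on these libraries where they do the work, as an engineer would, in place of code of your own. Each camera call takes 0.05 s, during which the arm holds its last target. There are 200 camera calls.

TASK

Move the four capped sample tubes from the pink rack to the teal rack in reverse order: the tube that now stands nearest the orange end of the pink rack goes into the teal rack's well farthest from its orange end, the next one into the next well, and so on, so that the last one ends up nearest the orange end. Keep the tubes upright all the way, and leave each standing on the floor of its well, let go.

Things in the scene. Friction and masses are not known exactly. Their poses are not given: they have to be found in the camera images.
- tube_yellow: Sample tube with a yellow screw cap: flat-bottomed round body 30 mm in diameter, pale grey-white with a paper label, standing upright; cap 36 mm in diameter and 22 mm high at the top; 90 mm high in all, about 40 g. Origin: centre of its underside, z up along the tube (cap from z = 68 to 90 mm). At the start it stands in a well of the pink rack, beside the yellow tag.
- tube_green: Sample tube with a green screw cap: flat-bottomed round body 30 mm in diameter, pale grey-white with a paper label, standing upright; cap 36 mm in diameter and 22 mm high at the top; 90 mm high in all, about 40 g. Origin: centre of its underside, z up along the tube (cap from z = 68 to 90 mm). At the start it stands in a well of the pink rack, beside the green tag.
- tube_blue: Sample tube with a blue screw cap: flat-bottomed round body 30 mm in diameter, pale grey-white with a paper label, standing upright; cap 36 mm in diameter and 22 mm high at the top; 90 mm high in all, about 40 g. Origin: centre of its underside, z up along the tube (cap from z = 68 to 90 mm). At the start it stands in a well of the pink rack, beside the blue tag.
- tube_black: Sample tube with a black screw cap: flat-bottomed round body 30 mm in diameter, pale grey-white with a paper label, standing upright; cap 36 mm in diameter and 22 mm high at the top; 90 mm high in all, about 40 g. Origin: centre of its underside, z up along the tube (cap from z = 68 to 90 mm). At the start it stands in a well of the pink rack, beside the black tag.
- tag_yellow: Flat yellow tag, 16 x 34 x 2 mm, fixed on the pink rack's top, on its +x strip, beside the well in which the yellow-capped tube starts; it shows the starting order even when tubes have gone. Origin: centre of its underside, 38 mm above the bench; axes parallel to the rack's; its well's centre lies 38 mm from it along -x.
- tag_green: Flat green tag, 16 x 34 x 2 mm, fixed on the pink rack's top, on its +x strip, beside the well in which the green-capped tube starts; it shows the starting order even when tubes have gone. Origin: centre of its underside, 38 mm above the bench; axes parallel to the rack's; its well's centre lies 38 mm from it along -x.
- tag_blue: Flat blue tag, 16 x 34 x 2 mm, fixed on the pink rack's top, on its +x strip, beside the well in which the blue-capped tube starts; it shows the starting order even when tubes have gone. Origin: centre of its underside, 38 mm above the bench; axes parallel to the rack's; its well's centre lies 38 mm from it along -x.
- tag_black: Flat black tag, 16 x 34 x 2 mm, fixed on the pink rack's top, on its +x strip, beside the well in which the black-capped tube starts; it shows the starting order even when tubes have gone. Origin: centre of its underside, 38 mm above the bench; axes parallel to the rack's; its well's centre lies 38 mm from it along -x.
- pink_rack: Pink rack, fixed, 100 x 256 x 38 mm (x, y, z); four wells in a row at y = +90, +30, -30, -90 mm, x = 0: 46 x 46 mm, 3 mm bevel, 30 mm deep, flat floor 8 mm above the bench. An orange block, 18 mm long and 42 mm high, is added on the +y end (robot's left; y = 128 to 146 mm). Dark dots line the -x strip. Origin: centre of the underside, z up. Holds all four tubes at the start, in any order.
- teal_rack: Teal rack, fixed, 100 x 256 x 38 mm (x, y, z); four wells in a row at y = +90, +30, -30, -90 mm, x = 0: 46 x 46 mm, 3 mm bevel, 30 mm deep, flat floor 8 mm above the bench. An orange block, 18 mm long and 42 mm high, is added on the +y end (robot's left; y = 128 to 146 mm). Dark dots line the -x strip. Origin: centre of the underside, z up. Empty at the start; left or right of the pink rack.
Things that resemble listed ones, but are neither listed nor needed, are in the scene too. Leave any red look-alike of the tube_blue alone. Several things have the shape of the tube_green; the one meant has the colours described above.

How it is judged:
By the outcome, as a careful person would: the job done as asked, in the order asked, and still so for the second after the job is handed in, with the robot touching nothing.
It also fails if it takes over 99 s, if anything falls off the work surface, if the arm or the gripper's body presses on something with over 40 N, if the wrist force passes 120 N, or if a joint passes its speed limit or range.

## Working session

There is one attempt and no reset: what is moved stays moved. The work goes in short steps, Python scripts to look and compute and a tool call to move; the robot and the scene stay as the last step left them, time stands still between calls to the robot, and variables do not carry over. Pictures are saved under pics/ and viewed, on a budget of 14 in all, crops included, one or two more only if the job needs it, and the job is handed in when it is done.

Besides the shell and the picture viewer there is one more tool, called after ">>>" as name([rows], argument=value, ...), one row to a line, values as JSON. send_rows: Moves the arm, as the interface text tells. Its arguments: {"type":"object","properties":{"rows":{"type":"array"}},"required":["rows"]}

```bash
ls; mkdir -p pics
python3 - <<'E'
from cell import ctrl
import cv2,numpy as np
print(ctrl.read_state(), ctrl.tcp_to_tips)
ims=[]
for n in ("top","side"):
    im,d=ctrl.get_image(n); cv2.imwrite(f"pics/{n}0.png",im); np.save(f"/tmp/{n}0.npy",d)
    c=ctrl.get_calibration(n); print(n,c)
    for q in ["tube_yellow","tube_green","tube_blue","tube_black","tag_yellow","tag_green","tag_blue","tag_black","pink_rack","teal_rack"]:
        r=ctrl.place_of(n,q); print(q,[(np.round(a["uv"]).tolist(),round(a["confidence"],2)) for a in r])
E
```

```text
pics
{'clock': 0.0, 'qpos': array([ 1.23320376,  0.62937258,  0.03843666,  1.51840199, -0.0270364 ,
        0.99633561, -0.02000732]), 'qd': array([ 0.00138151, -0.00012572, -0.00110699, -0.00160328, -0.00021181,
        0.0008881 , -0.00137154]), 'tau': array([ 5.60516746e-04, -5.63387203e+01,  1.22610312e+00, -1.93436569e+01,
        1.09463718e-02,  1.06313929e-02, -1.81151512e-05]), 'eef_pos': array([ 174.36649622, -625.51318442,  241.36098417]), 'tool_rot': array([-3.13959258e+00, -4.78573816e-06,  2.71768942e-01]), 'force': array([ 0.27759187, -0.38514838,  0.25935642]), 'torque': array([ 0.02965939, -0.04996462, -0.06539783]), 'width': 85.64513920277099} 11.0
top {'intrinsics': array([[470.48066085,   0.        , 281.34313516],
       [  0.        , 470.48066085, 211.57737726],
       [  0.        ,   0.        ,   1.        ]]), 'T': array([[-2.24843022e-03, -9.85499613e-01,  1.69662774e-01,
         4.07632286e+02],
       [-9.99713316e-01, -1.82916531e-03, -2.38734004e-02,
         5.47380287e+01],
       [ 2.38375681e-02, -1.69667812e-01, -9.85212974e-01,
         9.539473
[... 915 characters left out ...]
 -5.63385817e-01,
         7.17539458e+02],
       [ 0.00000000e+00,  0.00000000e+00,  0.00000000e+00,
         1.00000000e+00]])}
tube_yellow [([246.0, 254.0], 0.85), ([260.0, 242.0], 0.5)]
tube_green [([261.0, 242.0], 0.76), ([254.0, 224.0], 0.7), ([294.0, 273.0], 0.65)]
tube_blue [([194.0, 279.0], 0.78), ([167.0, 258.0], 0.64), ([183.0, 334.0], 0.62)]
tube_black [([220.0, 266.0], 0.91)]
tag_yellow [([234.0, 233.0], 0.62), ([209.0, 247.0], 0.61)]
tag_green []
tag_blue [([186.0, 259.0], 0.58), ([246.0, 255.0], 0.31)]
tag_black [([209.0, 246.0], 0.36)]
pink_rack [([230.0, 264.0], 0.84), ([186.0, 255.0], 0.45), ([222.0, 267.0], 0.24), ([328.0, 189.0], 0.24)]
teal_rack [([329.0, 191.0], 0.69)]
```

Run:
```python
import cv2,numpy as np
im=cv2.imread("pics/top0.png")
cv2.imwrite("pics/v1.png",cv2.resize(im[130:310,80:480],(800,360),interpolation=cv2.INTER_CUBIC))
im=cv2.imread("pics/side0.png"); cv2.imwrite("pics/v2.png",cv2.resize(im[140:360,130:430],(780,572),interpolation=cv2.INTER_CUBIC))
```

```text
(no output)
```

View pics/v1.png

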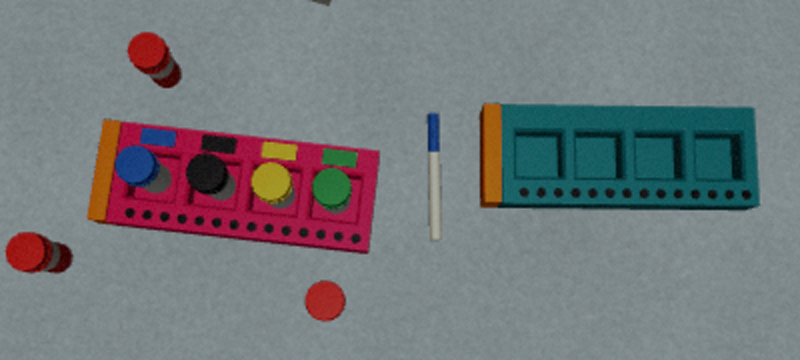

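View pics/v2.png

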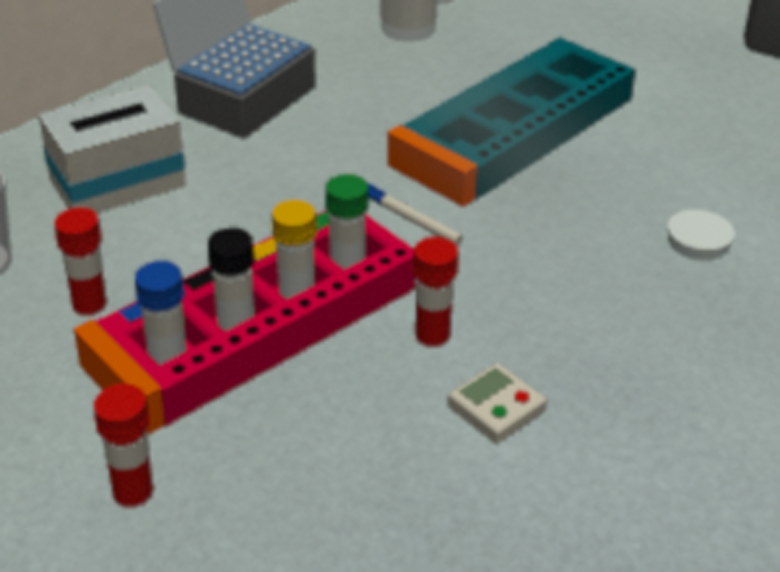

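Top view: the pink rack is on the left. From its orange end at crop (105,170), the caps run blue (137,167), black (208,173), yellow (272,184), green (332,187), and the tags agree. The teal rack at (620,155) is empty, with its orange end on the left. The three all-red tubes at (150,55), (30,252) and (325,300) are the look-alikes, with red bodies and caps. The only tube with a grey-white body and a green cap is at (332,187), and the only one with a blue cap is at (137,167). The side crop confirms this.

```bash
cat > h.py <<'E'
from cell import ctrl
import cv2,numpy as np
def cloud(im,d,c):
    K=c["intrinsics"];v,u=np.mgrid[:420,:560]
    P=np.stack([(u-K[0,2])/K[0,0]*d,(v-K[1,2])/K[1,1]*d,d],-1)
    return P@c["T"][:3,:3].T+c["T"][:3,3]
HUE={"yellow":(20,35),"green":(50,78),"blue":(100,125),"teal":(82,98),"pink":(160,176),"orange":(5,18)}
def mask(im,n):
    h,s,v=cv2.split(cv2.cvtColor(im,cv2.COLOR_BGR2HSV))
    if n=="black": return v<50
    a,b=HUE[n]; return (h>=a)&(h<=b)&(s>110)&(v>40)
E
python3 - <<'E'
from h import *
im=cv2.imread("pics/top0.png");d=np.load("/tmp/top0.npy");W=cloud(im,d,ctrl.get_calibration("top"))
ok=d>0
for n in ("yellow","green","blue","black"):
    m=mask(im,n)&ok&(W[...,2]>85)&(W[...,2]<112); p=W[m]
    (c,r)=cv2.minEnclosingCircle(p[:,:2].astype(np.float32)); print(n,len(p),p.mean(0).round(1),np.round(c,1),round(r,1))
    m=mask(im,n)&ok&(W[...,2]>34)&(W[...,2]<46); k,l,st,ce=cv2.connectedComponentsWithStats(m.astype(np.uint8))
    for i in range(1,k):
        if st[i,4]>25: print("  low",st[i,4],W[l==i].mean(0).round(1))
for n in ("pink","teal"):
    for q in (n,"orange"):
        m=mask(im,q)&ok&(W[...,2]>33)&(W[...,2]<48)
        if q=="orange": m&=(W[...,1]>60) if n=="pink" else (W[...,1]<60)
        m=cv2.morphologyEx(m.astype(np.uint8),cv2.MORPH_OPEN,np.ones((2,2)))>0
        p=W[m]; print(n,q,len(p),p[:,2].mean().round(1),cv2.minAreaRect(p[:,:2].astype(np.float32)))
E
```

```text
yellow 301 [537.9 154.8  97. ] [536.5 127.5] 45.1
  low 120 [577.8 155.   39.7]
green 296 [532.8 100.1  97.2] [533.5 100.1] 17.7
  low 118 [571.1  95.5  39.9]
blue 634 [ 652.9 -105.5   97.6] [ 679.2 -109.7] 427.1
  low 170 [ 725.2 -502.8   40.3]
  low 126 [591.3 274.8  39.4]
black 584 [ 647.8 -119.2   96.4] [644.6 -77.4] 468.9
  low 155 [ 752.2 -491.8   40.3]
  low 128 [771.2 -40.5  40.2]
  low 115 [584.5 215.   39.3]
  low 176 [ 449.5 -498.7   39.7]
pink pink 3429 40.4 ((506.88983154296875, 184.15170288085938), (276.62908935546875, 172.8472137451172), 84.5111083984375)
pink orange 801 38.9 ((488.311279296875, 454.74993896484375), (125.2176284790039, 370.7037048339844), 36.21132278442383)
teal teal 4011 41.2 ((647.163330078125, -99.09317016601562), (367.63739013671875, 446.46533203125), 17.071224212646484)
teal orange 452 50.8 ((506.1536865234375, -25.030349731445312), (57.60386276245117, 246.9000244140625), 64.13711547851562)
```

Run:
```python
from h import *
im=cv2.imread("pics/top0.png");d=np.load("/tmp/top0.npy");W=cloud(im,d,ctrl.get_calibration("top"))
ok=d>0
def big(m):
    k,l,st,ce=cv2.connectedComponentsWithStats(m.astype(np.uint8)); return l==1+np.argmax(st[1:,4])
left=(np.mgrid[:420,:560][1]<300)&(np.mgrid[:420,:560][1]>110)&(np.mgrid[:420,:560][0]>180)&(np.mgrid[:420,:560][0]<265)
for n in ("yellow","green","blue","black"):
    p=W[big(mask(im,n)&ok&left&(W[...,2]>88)&(W[...,2]<108))]
    (c,r)=cv2.minEnclosingCircle(p[:,:2].astype(np.float32)); print(n,len(p),p.mean(0).round(1),np.round(c,1),round(r,1))
m=big(mask(im,"teal")&ok&(W[...,2]>33)&(W[...,2]<46)&(W[...,1]<60)); p=W[m]
print(len(p),p.mean(0),cv2.minAreaRect(p[:,:2].astype(np.float32)))
# well floors: low regions inside the rack
roi=cv2.morphologyEx(m.astype(np.uint8),cv2.MORPH_CLOSE,np.ones((41,41)))>0
f=roi&ok&(W[...,2]<24)&(W[...,2]>0)
k,l,st,ce=cv2.connectedComponentsWithStats(f.astype(np.uint8))
for i in range(1,k):
    if st[i,4]>60: print("floor",st[i,4],W[l==i].mean(0).round(1))
for q in range(4):pass
p=W[big(mask(im,"orange")&ok&(W[...,2]>36)&(W[...,1]<60)&(W[...,1]>-60))];print("orange",len(p),p.mean(0),cv2.minAreaRect(p[:,:2].astype(np.float32)))
```

```text
yellow 293 [538.2 155.3  97.2] [538.7 155.8] 17.9
green 287 [533.2 100.2  97.5] [533.7 100.3] 17.6
blue 305 [553.8 279.6  97.2] [554.8 280.1] 18.1
black 293 [546.4 214.7  97.2] [546.9 215.3] 17.5
4027 [ 576.32583789 -192.50714014   37.56645507] ((575.3638305664062, -193.30499267578125), (255.4131317138672, 100.5037612915039), 89.33092498779297)
floor 468 [ 579.8 -106.1    8.7]
floor 480 [ 579.1 -167.4    9.2]
floor 451 [ 578.6 -228.6    9.1]
floor 436 [ 578.  -290.2    9.4]
orange 328 [573.89239969 -53.41853042  41.5456611 ] ((575.734619140625, -53.71030807495117), (12.584869384765625, 98.8935317993164), 88.96183013916016)
```

>>> send_rows([
  {"x": 15,"y": 13,"roll": 35.5},
  {"x": 15,"y": 13,"roll": 35.5},
  {"x": 15,"y": 13,"roll": 35.5},
  {"x": 15,"y": 13,"roll": 35.5},
  {"x": 15,"y": 13,"roll": 35.5},
])

```text
$.rows[0]: bad value
```

>>> send_rows([
  {"x": 15,"y": 13,"z": 0,"roll": 35.5,"claw": 0},
  {"x": 15,"y": 13,"z": 0,"roll": 35.5,"claw": 0},
  {"x": 15,"y": 13,"z": 0,"roll": 35.5,"claw": 0},
  {"x": 15,"y": 13,"z": 0,"roll": 35.5,"claw": 0},
  {"x": 15,"y": 13,"z": 0,"roll": 35.5,"claw": 0},
])

```text
clock: 1.52
eef_pos: [327.7, -493.2, 242.6]
tool_rot: [3.141, -0.002, 0.9]
force: [0.9, 0.2, -0.1]
width: 85.4
```

>>> send_rows([
  {"x": 11,"y": 17,"z": 0,"roll": 35,"claw": 0},
  {"x": 11,"y": 17,"z": 0,"roll": 35,"claw": 0},
  {"x": 11,"y": 17,"z": 0,"roll": 35,"claw": 0},
  {"x": 11,"y": 17,"z": 0,"roll": 35,"claw": 0},
  {"x": 11,"y": 17,"z": 0,"roll": 35,"claw": 0},
])

```text
clock: 1.93
eef_pos: [436.0, -323.4, 242.7]
tool_rot: [3.141, -0.0, 1.51]
force: [1.1, -0.4, -0.2]
width: 85.4
```

Run:
```python
from h import *
ctrl.get_image("wrist");s=ctrl.read_state();print(s["clock"],s["eef_pos"],s["tool_rot"])
```

```text
1.9833 [ 441.13752436 -315.69726458  243.05390249] [ 3.13665949 -0.00581052  1.52419751]
```

>>> send_rows([
  {"x": 4.5,"y": 20,"z": 0,"roll": 0,"claw": 0},
  {"x": 4.5,"y": 20,"z": 0,"roll": 0,"claw": 0},
  {"x": 4.5,"y": 20,"z": 0,"roll": 0,"claw": 0},
  {"x": 4.5,"y": 20,"z": 0,"roll": 0,"claw": 0},
  {"x": 4.5,"y": 20,"z": 0,"roll": 0,"claw": 0},
])

```text
clock: 2.4
eef_pos: [479.8, -124.1, 242.6]
tool_rot: [3.141, -0.0, 1.502]
force: [0.8, 0.4, -0.2]
width: 85.4
```

Run:
```python
from h import *
for i in range(2):
  ctrl.get_image("wrist");s=ctrl.read_state();print(s["clock"],s["eef_pos"],s["tool_rot"],abs(s["qd"]).max())
```

```text
2.45 [ 482.12838416 -114.51168619  243.08508215] [ 3.13866121 -0.0064502   1.51295766] 0.17816668152721907
2.5 [ 481.45908353 -118.54506284  243.01667769] [ 3.13930646 -0.00384152  1.51311396] 0.08885094571550138
```

>>> send_rows([
  {"x": 5.4,"y": 20,"z": 0,"roll": 0,"claw": 0},
  {"x": 5.4,"y": 20,"z": 0,"roll": 0,"claw": 0},
  {"x": 5.4,"y": 20,"z": 0,"roll": 0,"claw": 0},
  {"x": 5.4,"y": 20,"z": 0,"roll": 0,"claw": 0},
  {"x": 5.4,"y": 20,"z": 0,"roll": 0,"claw": 0},
])

```text
clock: 2.92
eef_pos: [534.1, 75.0, 242.5]
tool_rot: [3.141, 0.0, 1.501]
force: [0.3, -0.6, -0.2]
width: 85.1
```

>>> send_rows([
  {"x": 0,"y": 2.6,"z": 0,"roll": 0,"claw": 0},
  {"x": 0,"y": 2.6,"z": 0,"roll": 0,"claw": 0},
  {"x": 0,"y": 2.6,"z": -4,"roll": 0,"claw": 0},
  {"x": 0,"y": 2.6,"z": -8,"roll": 0,"claw": 0},
  {"x": 0,"y": 2.6,"z": -10,"roll": 0,"claw": 0},
])

```text
clock: 3.33
eef_pos: [531.8, 97.9, 139.1]
tool_rot: [-3.138, 0.002, 1.501]
force: [-0.4, -0.7, -0.7]
width: 85.7
```

Run:
```python
from h import *
c=None
im,d=ctrl.get_image("wrist")
s=ctrl.read_state();print(s["clock"],s["eef_pos"],s["tool_rot"])
a=ctrl.get_image("side")[0]
cv2.imwrite("pics/v3.png",np.hstack([im,a])[:,::1] if 0 else cv2.resize(np.hstack([im,a]),(800,300)))
```

```text
3.3833 [530.02835407  97.31876103 136.56875058] [-3.13250564  0.00359629  1.50095614]
```

View pics/v3.png

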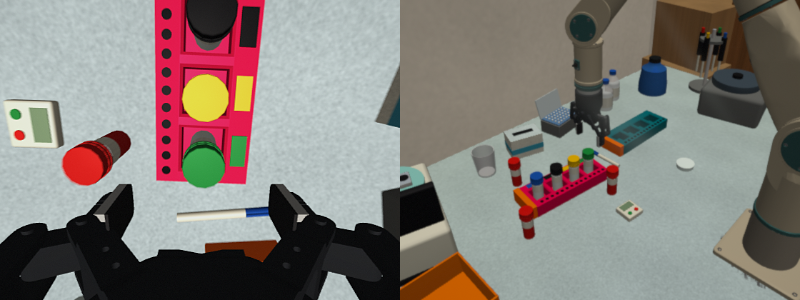

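Wrist view (left): the green cap is at (203,165), left-of-centre between the fingers at (115,200) and (285,205). Side view (right): the fingers are at about (598,135), just above the green cap at (588,153). I'll check by projecting the grasp point and the cap.

Run:
```python
from h import *
im,d=ctrl.get_image("wrist");c=ctrl.get_calibration("wrist");W=cloud(im,d,c)
m=mask(im,"green")&(d>0)&(W[...,2]>90)&(W[...,2]<105)
p=W[m];print(len(p),p.mean(0),cv2.minEnclosingCircle(p[:,:2].astype(np.float32)))
for q in ("yellow",):
  p=W[mask(im,q)&(d>0)&(W[...,2]>90)&(W[...,2]<105)];print(q,len(p),p.mean(0),cv2.minEnclosingCircle(p[:,:2].astype(np.float32)))
s=ctrl.read_state();print(s["eef_pos"])
for n in("wrist","side"):
  c=ctrl.get_calibration(n);q=np.linalg.inv(c["T"])@np.append(s["eef_pos"],1);u=c["intrinsics"]@q[:3];print(n,u[:2]/u[2])
```

```text
2820 [536.02959245 102.79446255  99.75713744] ((535.914794921875, 101.53662109375), 17.94906234741211)
yellow 3471 [541.0461329  157.29790531 100.06698003] ((541.8681030273438, 131.65977478027344), 42.83876037597656)
[532.76527092  98.49223494 141.23695449]
wrist [281.01145076 274.45949355]
side [263.66826054 194.35002102]
```

>>> send_rows([
  {"x": 0.1,"y": 0.1,"z": -3,"roll": 0,"claw": 0},
  {"x": 0.1,"y": 0.1,"z": -6.3,"roll": 0,"claw": 0},
  {"x": 0.1,"y": 0.1,"z": -6.3,"roll": 0,"claw": 0.3},
  {"x": 0.1,"y": 0.1,"z": -6.3,"roll": 0,"claw": 1},
  {"x": 0.1,"y": 0.1,"z": -6.3,"roll": 0,"claw": 1},
])

```text
clock: 3.9
eef_pos: [536.2, 101.0, 81.6]
tool_rot: [3.138, -0.001, 1.502]
force: [0.5, 1.1, 1.0]
width: 51.0
```

>>> send_rows([
  {"x": 0,"y": 0,"z": 0,"roll": 0,"claw": 1},
  {"x": 0,"y": 0,"z": 0,"roll": 0,"claw": 1},
  {"x": 0,"y": 0,"z": 0,"roll": 0,"claw": 1},
  {"x": 0,"y": 0,"z": 0,"roll": 0,"claw": 1},
  {"x": 0,"y": 0,"z": 1,"roll": 0,"claw": 1},
])

```text
clock: 4.32
eef_pos: [534.6, 100.8, 90.3]
tool_rot: [3.141, 0.0, 1.502]
force: [-0.3, -0.7, -1.6]
width: 34.4
```

>>> send_rows([
  {"x": 0,"y": 0,"z": 3,"roll": 0,"claw": 1},
  {"x": 0,"y": 0,"z": 6,"roll": 0,"claw": 1},
  {"x": 0.5,"y": -2,"z": 8,"roll": 0,"claw": 1},
  {"x": 1,"y": -5,"z": 8,"roll": 0,"claw": 1},
  {"x": 1.5,"y": -8.5,"z": 8,"roll": 0,"claw": 1},
])

```text
clock: 4.73
eef_pos: [551.4, 17.3, 173.1]
tool_rot: [3.135, -0.002, 1.506]
force: [0.8, -0.0, -0.7]
width: 34.6
```

>>> send_rows([
  {"x": 1,"y": -3.5,"z": 0,"roll": 0,"claw": 1},
  {"x": 2,"y": -7,"z": 0,"roll": 0,"claw": 1},
  {"x": 2.7,"y": -10.5,"z": 0,"roll": 0,"claw": 1},
  {"x": 2.7,"y": -12,"z": 0,"roll": 0,"claw": 1},
  {"x": 2.7,"y": -12,"z": 0,"roll": 0,"claw": 1},
])

```text
clock: 5.15
eef_pos: [576.6, -110.8, 170.8]
tool_rot: [3.14, 0.004, 1.494]
force: [0.4, -1.5, -0.4]
width: 34.3
```

Run:
```python
from h import *
im,d=ctrl.get_image("wrist");t=ctrl.get_image("top")[0]
s=ctrl.read_state();print(s["clock"],s["eef_pos"],s["tool_rot"],s["width"])
cv2.imwrite("pics/v4.png",cv2.resize(np.hstack([im,t]),(800,300)))
```

```text
5.25 [ 576.64471593 -104.47882     170.62032774] [ 3.14016909e+00 -4.39834842e-04  1.50060813e+00] 34.482422228472345
```

View pics/v4.png

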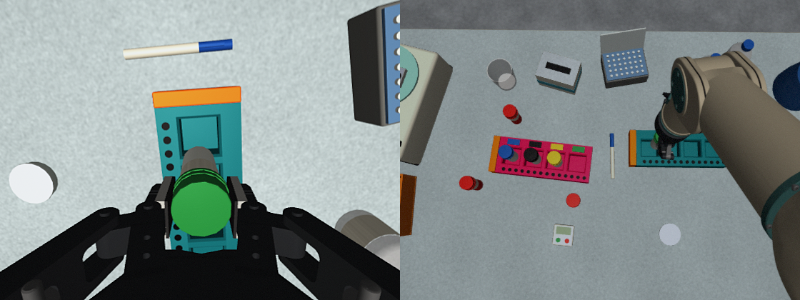

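Wrist view: the green tube is held upright at (200,205), and the teal rack's first well at (200,135) lies ahead on the tube's axis. Top view: the tube is over the teal rack's orange-end well at about (665,150). I'll lower it and watch the force.

>>> send_rows([
  {"x": 0,"y": 0,"z": -3,"roll": 0,"claw": 1},
  {"x": 0,"y": 0,"z": -5,"roll": 0,"claw": 1},
  {"x": 0,"y": 0,"z": -7,"roll": 0,"claw": 1},
  {"x": 0,"y": 0,"z": -8,"roll": 0,"claw": 1},
  {"x": 0,"y": 0,"z": -8.5,"roll": 0,"claw": 1},
])

```text
clock: 5.67
eef_pos: [575.9, -102.0, 83.6]
tool_rot: [-3.14, -0.001, 1.505]
force: [-0.1, 0.6, 0.5]
width: 34.4
```

>>> send_rows([
  {"x": 0,"y": 0,"z": -0.3,"roll": 0,"claw": 1},
  {"x": 0,"y": 0,"z": -0.4,"roll": 0,"claw": 1},
  {"x": 0,"y": 0,"z": -0.4,"roll": 0,"claw": 1},
  {"x": 0,"y": 0,"z": -0.4,"roll": 0,"claw": 0.5},
  {"x": 0,"y": 0,"z": -0.4,"roll": 0,"claw": 0.2},
])

```text
clock: 6.08
eef_pos: [577.6, -103.8, 81.6]
tool_rot: [3.139, -0.0, 1.503]
force: [0.7, 0.2, -0.8]
width: 53.2
```

>>> send_rows([
  {"x": 0,"y": 0,"z": 0,"roll": 0,"claw": 0},
  {"x": 0,"y": 0,"z": 1,"roll": 0,"claw": 0},
  {"x": 0,"y": 0,"z": 5,"roll": 0,"claw": 0},
  {"x": 0,"y": 0,"z": 8,"roll": 0,"claw": 0},
  {"x": 0,"y": 3,"z": 10,"roll": 0,"claw": 0},
])

```text
clock: 6.5
eef_pos: [577.8, -81.6, 183.6]
tool_rot: [3.137, 0.005, 1.492]
force: [0.9, -1.2, 1.3]
width: 85.6
```

Run:
```python
from h import *
im,d=ctrl.get_image("side");c=ctrl.get_calibration("side");W=cloud(im,d,c)
m=mask(im,"green")&(d>0)&(W[...,1]<0)&(W[...,0]<650)&(W[...,0]>500)&(W[...,2]>70)
p=W[m];print(len(p),p.mean(0),np.percentile(p[:,2],[5,95]) if len(p) else 0)
cv2.imwrite("pics/v5.png",im)
s=ctrl.read_state();print(s["clock"],s["eef_pos"],s["width"])
```

```text
92 [ 578.05683723 -295.56095777  145.33274641] [ 96.96410375 269.18886094]
6.55 [580.02068382 -68.68668572 187.25054747] 85.48633961810734
```

View pics/v5.png

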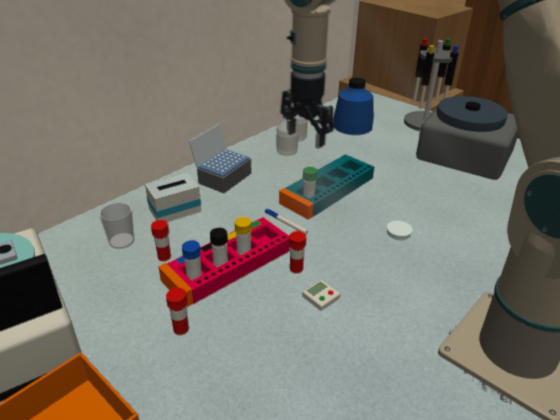

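The green tube stands upright in the teal well nearest the orange end (310,182). Yellow is next.

>>> send_rows([
  {"x": -3,"y": 19,"z": 0,"roll": 0,"claw": 0},
  {"x": -3,"y": 19,"z": 0,"roll": 0,"claw": 0},
  {"x": -3,"y": 19,"z": 0,"roll": 0,"claw": 0},
  {"x": -3,"y": 19,"z": 0,"roll": 0,"claw": 0},
  {"x": -3,"y": 19,"z": 0,"roll": 0,"claw": 0},
])

```text
clock: 6.97
eef_pos: [545.4, 121.8, 181.4]
tool_rot: [3.141, -0.004, 1.508]
force: [0.1, 0.8, 0.5]
width: 85.5
```

>>> send_rows([
  {"x": -0.7,"y": 3.8,"z": 0,"roll": 0,"claw": 0},
  {"x": -0.7,"y": 4,"z": -1,"roll": 0,"claw": 0},
  {"x": -0.7,"y": 4,"z": -4,"roll": 0,"claw": 0},
  {"x": -0.7,"y": 4,"z": -7,"roll": 0,"claw": 0},
  {"x": -0.7,"y": 4,"z": -10,"roll": 0,"claw": 0},
])

```text
clock: 7.38
eef_pos: [540.0, 156.6, 80.2]
tool_rot: [3.14, -0.001, 1.503]
force: [1.0, -0.5, 0.2]
width: 85.7
```

>>> send_rows([
  {"x": 0,"y": 0,"z": 0,"roll": 0,"claw": 0.5},
  {"x": 0,"y": 0,"z": 0,"roll": 0,"claw": 1},
  {"x": 0,"y": 0,"z": 0,"roll": 0,"claw": 1},
  {"x": 0,"y": 0,"z": 0,"roll": 0,"claw": 1},
  {"x": 0,"y": 0,"z": 0,"roll": 0,"claw": 1},
])

```text
clock: 7.8
eef_pos: [540.8, 156.5, 82.6]
tool_rot: [3.138, -0.002, 1.502]
force: [-0.9, 0.8, 3.3]
width: 34.4
```

>>> send_rows([
  {"x": 0,"y": 0,"z": 2,"roll": 0,"claw": 1},
  {"x": 0,"y": 0,"z": 5,"roll": 0,"claw": 1},
  {"x": 0,"y": 0,"z": 8.5,"roll": 0,"claw": 1},
  {"x": 0,"y": 0,"z": 11,"roll": 0,"claw": 1},
  {"x": 0.4,"y": -3,"z": 12,"roll": 0,"claw": 1},
])

```text
clock: 8.22
eef_pos: [545.2, 134.0, 206.4]
tool_rot: [3.133, -0.009, 1.512]
force: [1.9, 1.5, 0.1]
width: 34.5
```

>>> send_rows([
  {"x": 0.4,"y": -3.5,"z": 0,"roll": 0,"claw": 1},
  {"x": 0.8,"y": -7,"z": 0,"roll": 0,"claw": 1},
  {"x": 1.2,"y": -10.5,"z": 0,"roll": 0,"claw": 1},
  {"x": 1.6,"y": -14,"z": 0,"roll": 0,"claw": 1},
  {"x": 2,"y": -17.5,"z": 0,"roll": 0,"claw": 1},
])

```text
clock: 8.63
eef_pos: [564.0, -51.0, 202.2]
tool_rot: [3.139, 0.0, 1.502]
force: [0.4, 0.5, -0.5]
width: 34.2
```

>>> send_rows([
  {"x": 0.4,"y": -3.5,"z": 0,"roll": 0,"claw": 1},
  {"x": 0.8,"y": -7,"z": 0,"roll": 0,"claw": 1},
  {"x": 1.2,"y": -10,"z": 0,"roll": 0,"claw": 1},
  {"x": 1.2,"y": -11.5,"z": 0,"roll": 0,"claw": 1},
  {"x": 1.2,"y": -11.5,"z": 0,"roll": 0,"claw": 1},
])

```text
clock: 9.05
eef_pos: [575.3, -170.5, 201.5]
tool_rot: [3.14, 0.004, 1.494]
force: [1.0, -0.0, -0.3]
width: 34.2
```

>>> send_rows([
  {"x": 0,"y": 0,"z": -0.5,"roll": 0,"claw": 1},
  {"x": 0,"y": 0,"z": -3,"roll": 0,"claw": 1},
  {"x": 0,"y": 0,"z": -6,"roll": 0,"claw": 1},
  {"x": 0,"y": 0,"z": -8.5,"roll": 0,"claw": 1},
  {"x": 0,"y": 0,"z": -10.5,"roll": 0,"claw": 1},
])

```text
clock: 9.47
eef_pos: [575.1, -161.4, 94.2]
tool_rot: [-3.141, -0.002, 1.505]
force: [-0.2, 0.3, 0.1]
width: 34.6
```

Commanded is now (575.5, -164.1, 95).

>>> send_rows([
  {"x": 0,"y": 0,"z": -1,"roll": 0,"claw": 1},
  {"x": 0,"y": 0,"z": -1.5,"roll": 0,"claw": 1},
  {"x": 0,"y": 0,"z": -1.5,"roll": 0,"claw": 1},
  {"x": 0,"y": 0,"z": -1.5,"roll": 0,"claw": 0.5},
  {"x": 0,"y": 0,"z": -1.5,"roll": 0,"claw": 0.2},
])

```text
clock: 9.88
eef_pos: [576.5, -162.9, 81.4]
tool_rot: [3.139, -0.0, 1.504]
force: [-0.1, 0.4, 0.9]
width: 53.6
```

>>> send_rows([
  {"x": 0,"y": 0,"z": 0,"roll": 0,"claw": 0},
  {"x": 0,"y": 0,"z": 1,"roll": 0,"claw": 0},
  {"x": 0,"y": 0,"z": 5,"roll": 0,"claw": 0},
  {"x": 0,"y": 0,"z": 8,"roll": 0,"claw": 0},
  {"x": 0,"y": 3,"z": 10,"roll": 0,"claw": 0},
])

```text
clock: 10.3
eef_pos: [576.6, -141.5, 183.7]
tool_rot: [3.137, 0.006, 1.493]
force: [0.8, -1.8, 0.2]
width: 85.5
```

Run:
```python
from h import *
im,d=ctrl.get_image("side")
cv2.imwrite("pics/v6.png",cv2.resize(im[120:320,140:420],(700,500)))
s=ctrl.read_state();print(s["clock"],s["eef_pos"],s["width"])
```

```text
10.35 [ 579.04196471 -128.85909055  187.23651222] 85.23064085534514
```

View pics/v6.png

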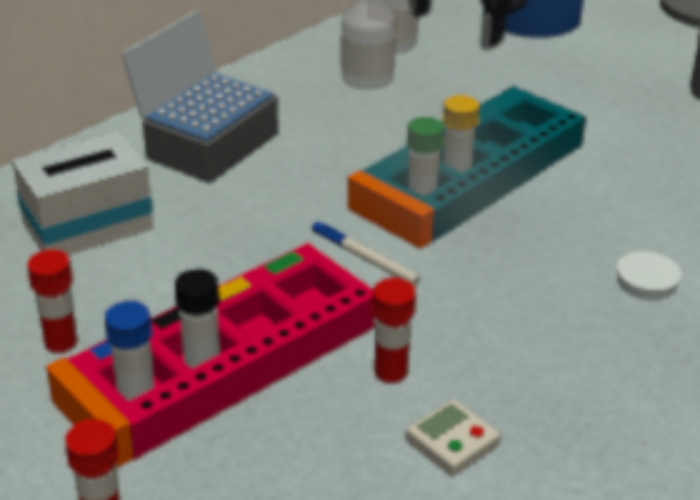

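Green (425,155) and yellow (460,130) stand upright in teal wells 1 and 2. Black is next.

>>> send_rows([
  {"x": -1.6,"y": 19.5,"z": 0,"roll": 0,"claw": 0},
  {"x": -1.6,"y": 19.5,"z": 0,"roll": 0,"claw": 0},
  {"x": -1.6,"y": 19.5,"z": 0,"roll": 0,"claw": 0},
  {"x": -1.6,"y": 19.5,"z": 0,"roll": 0,"claw": 0},
  {"x": -1.6,"y": 19.5,"z": 0,"roll": 0,"claw": 0},
])

```text
clock: 10.77
eef_pos: [558.8, 66.2, 181.3]
tool_rot: [3.141, -0.003, 1.507]
force: [0.2, 0.8, -0.6]
width: 85.3
```

>>> send_rows([
  {"x": -1.2,"y": 15.5,"z": 0,"roll": 0,"claw": 0},
  {"x": -1.2,"y": 15.5,"z": 0,"roll": 0,"claw": 0},
  {"x": -1.2,"y": 15.5,"z": 0,"roll": 0,"claw": 0},
  {"x": -1.2,"y": 15.5,"z": 0,"roll": 0,"claw": 0},
  {"x": -1.2,"y": 15.5,"z": -3,"roll": 0,"claw": 0},
])

```text
clock: 11.18
eef_pos: [549.2, 228.8, 156.0]
tool_rot: [3.131, -0.014, 1.513]
force: [1.5, 1.5, 1.0]
width: 85.2
```

>>> send_rows([
  {"x": 0,"y": 0,"z": -3.5,"roll": 0,"claw": 0},
  {"x": 0,"y": 0,"z": -7,"roll": 0,"claw": 0},
  {"x": 0,"y": 0,"z": -7,"roll": 0,"claw": 0.5},
  {"x": 0,"y": 0,"z": -7,"roll": 0,"claw": 1},
  {"x": 0,"y": 0,"z": -7,"roll": 0,"claw": 1},
])

```text
clock: 11.6
eef_pos: [548.5, 216.6, 82.1]
tool_rot: [3.14, -0.002, 1.502]
force: [0.3, 0.0, 1.0]
width: 51.4
```

>>> send_rows([
  {"x": 0,"y": 0,"z": 0,"roll": 0,"claw": 1},
  {"x": 0,"y": 0,"z": 0,"roll": 0,"claw": 1},
  {"x": 0,"y": 0,"z": 0,"roll": 0,"claw": 1},
  {"x": 0,"y": 0,"z": 1,"roll": 0,"claw": 1},
  {"x": 0,"y": 0,"z": 3,"roll": 0,"claw": 1},
])

```text
clock: 12.02
eef_pos: [546.6, 215.1, 110.4]
tool_rot: [-3.139, 0.001, 1.502]
force: [0.4, 0.3, 0.0]
width: 34.5
```

>>> send_rows([
  {"x": 0,"y": 0,"z": 3.5,"roll": 0,"claw": 1},
  {"x": 0,"y": 0,"z": 7,"roll": 0,"claw": 1},
  {"x": 0,"y": 0,"z": 9,"roll": 0,"claw": 1},
  {"x": 0.2,"y": -3,"z": 9,"roll": 0,"claw": 1},
  {"x": 0.4,"y": -6.5,"z": 9,"roll": 0,"claw": 1},
])

```text
clock: 12.43
eef_pos: [552.6, 154.2, 204.1]
tool_rot: [3.136, -0.005, 1.508]
force: [0.7, -0.4, -0.7]
width: 34.1
```

>>> send_rows([
  {"x": 0.2,"y": -3.5,"z": 0,"roll": 0,"claw": 1},
  {"x": 0.5,"y": -7,"z": 0,"roll": 0,"claw": 1},
  {"x": 0.7,"y": -10.5,"z": 0,"roll": 0,"claw": 1},
  {"x": 0.9,"y": -14,"z": 0,"roll": 0,"claw": 1},
  {"x": 1.2,"y": -17.5,"z": 0,"roll": 0,"claw": 1},
])

```text
clock: 12.85
eef_pos: [563.5, -26.0, 202.0]
tool_rot: [3.14, 0.0, 1.502]
force: [1.2, -0.4, 0.2]
width: 34.4
```

>>> send_rows([
  {"x": 0.2,"y": -3.5,"z": 0,"roll": 0,"claw": 1},
  {"x": 0.4,"y": -7,"z": 0,"roll": 0,"claw": 1},
  {"x": 0.7,"y": -10.5,"z": 0,"roll": 0,"claw": 1},
  {"x": 0.9,"y": -14,"z": 0,"roll": 0,"claw": 1},
  {"x": 1.1,"y": -17,"z": 0,"roll": 0,"claw": 1},
])

```text
clock: 13.27
eef_pos: [574.3, -197.5, 202.0]
tool_rot: [3.14, 0.001, 1.5]
force: [0.3, -0.5, -0.7]
width: 34.0
```

>>> send_rows([
  {"x": 0,"y": -2,"z": 0,"roll": 0,"claw": 1},
  {"x": 0,"y": -3,"z": 0,"roll": 0,"claw": 1},
  {"x": 0,"y": -3,"z": 0,"roll": 0,"claw": 1},
  {"x": 0,"y": -3,"z": 0,"roll": 0,"claw": 1},
  {"x": 0,"y": -3,"z": -3,"roll": 0,"claw": 1},
])

```text
clock: 13.68
eef_pos: [579.2, -222.4, 175.8]
tool_rot: [3.13, 0.001, 1.505]
force: [0.9, 0.2, -0.6]
width: 34.3
```

>>> send_rows([
  {"x": 0,"y": 0,"z": -2.5,"roll": 0,"claw": 1},
  {"x": 0,"y": 0,"z": -5,"roll": 0,"claw": 1},
  {"x": 0,"y": 0,"z": -7,"roll": 0,"claw": 1},
  {"x": 0,"y": 0,"z": -8,"roll": 0,"claw": 1},
  {"x": 0,"y": 0,"z": -8,"roll": 0,"claw": 1},
])

```text
clock: 14.1
eef_pos: [573.5, -221.2, 88.5]
tool_rot: [-3.138, -0.002, 1.505]
force: [-0.0, -0.1, -0.2]
width: 34.3
```

>>> send_rows([
  {"x": 0,"y": 0,"z": -0.6,"roll": 0,"claw": 1},
  {"x": 0,"y": 0,"z": -1,"roll": 0,"claw": 1},
  {"x": 0,"y": 0,"z": -1,"roll": 0,"claw": 1},
  {"x": 0,"y": 0,"z": -1,"roll": 0,"claw": 0.5},
  {"x": 0,"y": 0,"z": -1,"roll": 0,"claw": 0.2},
])

```text
clock: 14.52
eef_pos: [575.6, -224.1, 81.7]
tool_rot: [3.139, 0.0, 1.502]
force: [-0.3, 0.3, -0.5]
width: 53.6
```

>>> send_rows([
  {"x": 0,"y": 0,"z": 0,"roll": 0,"claw": 0},
  {"x": 0,"y": 0,"z": 1,"roll": 0,"claw": 0},
  {"x": 0,"y": 0,"z": 5,"roll": 0,"claw": 0},
  {"x": 0,"y": 0,"z": 8,"roll": 0,"claw": 0},
  {"x": 0,"y": 3,"z": 10,"roll": 0,"claw": 0},
])

```text
clock: 14.93
eef_pos: [575.2, -201.9, 183.6]
tool_rot: [3.137, 0.006, 1.493]
force: [1.2, -0.2, 0.2]
width: 85.3
```

Run:
```python
from h import *
im,d=ctrl.get_image("side")
cv2.imwrite("pics/v7.png",cv2.resize(im[120:320,140:420],(700,500)))
s=ctrl.read_state();print(s["clock"],s["eef_pos"],s["width"])
```

```text
14.9833 [ 577.95997719 -189.3302242   187.2031165 ] 85.1056839440009
```

View pics/v7.png

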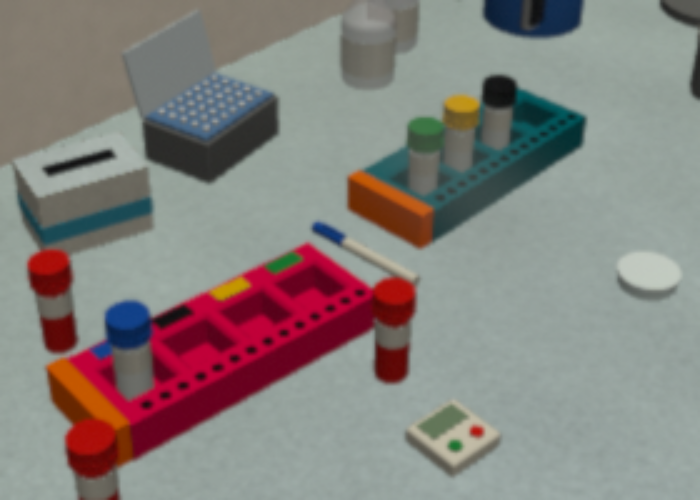

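Green, yellow and black stand upright in teal wells 1–3. Blue, the one with the grey-white body at (130,350), is the last; the red look-alikes stand clear of it.

>>> send_rows([
  {"x": -0.8,"y": 20,"z": 0,"roll": 0,"claw": 0},
  {"x": -0.8,"y": 20,"z": 0,"roll": 0,"claw": 0},
  {"x": -0.8,"y": 20,"z": 0,"roll": 0,"claw": 0},
  {"x": -0.8,"y": 20,"z": 0,"roll": 0,"claw": 0},
  {"x": -0.8,"y": 20,"z": 0,"roll": 0,"claw": 0},
])

```text
clock: 15.4
eef_pos: [566.1, 10.0, 181.1]
tool_rot: [3.141, -0.002, 1.505]
force: [0.3, 0.6, -0.3]
width: 85.8
```

>>> send_rows([
  {"x": -0.8,"y": 20,"z": 0,"roll": 0,"claw": 0},
  {"x": -0.8,"y": 20,"z": 0,"roll": 0,"claw": 0},
  {"x": -0.8,"y": 20,"z": 0,"roll": 0,"claw": 0},
  {"x": -0.8,"y": 20,"z": 0,"roll": 0,"claw": 0},
  {"x": -0.8,"y": 20,"z": 0,"roll": 0,"claw": 0},
])

```text
clock: 15.82
eef_pos: [557.6, 210.3, 181.1]
tool_rot: [3.141, -0.002, 1.505]
force: [1.0, 0.5, 0.3]
width: 85.1
```

>>> send_rows([
  {"x": -0.3,"y": 4,"z": 0,"roll": 0,"claw": 0},
  {"x": -0.3,"y": 7.5,"z": 0,"roll": 0,"claw": 0},
  {"x": -0.3,"y": 7.5,"z": 0,"roll": 0,"claw": 0},
  {"x": -0.3,"y": 7.5,"z": -2,"roll": 0,"claw": 0},
  {"x": -0.3,"y": 7.5,"z": -4,"roll": 0,"claw": 0},
])

```text
clock: 16.23
eef_pos: [556.0, 282.7, 141.4]
tool_rot: [3.139, -0.002, 1.505]
force: [1.0, 0.3, -0.9]
width: 85.2
```

>>> send_rows([
  {"x": 0,"y": 0,"z": -3,"roll": 0,"claw": 0},
  {"x": 0,"y": 0,"z": -6,"roll": 0,"claw": 0},
  {"x": 0,"y": 0,"z": -6,"roll": 0,"claw": 0.5},
  {"x": 0,"y": 0,"z": -6,"roll": 0,"claw": 1},
  {"x": 0,"y": 0,"z": -6,"roll": 0,"claw": 1},
])

```text
clock: 16.65
eef_pos: [556.3, 281.5, 81.9]
tool_rot: [3.14, -0.001, 1.502]
force: [0.4, -0.1, 0.8]
width: 51.7
```

>>> send_rows([
  {"x": 0,"y": 0,"z": 0,"roll": 0,"claw": 1},
  {"x": 0,"y": 0,"z": 0,"roll": 0,"claw": 1},
  {"x": 0,"y": 0,"z": 0,"roll": 0,"claw": 1},
  {"x": 0,"y": 0,"z": 1,"roll": 0,"claw": 1},
  {"x": 0,"y": 0,"z": 3,"roll": 0,"claw": 1},
])

```text
clock: 17.07
eef_pos: [554.4, 280.0, 109.9]
tool_rot: [-3.139, 0.002, 1.502]
force: [-0.3, 0.2, -0.6]
width: 34.4
```

>>> send_rows([
  {"x": 0,"y": 0,"z": 3.5,"roll": 0,"claw": 1},
  {"x": 0,"y": 0,"z": 7,"roll": 0,"claw": 1},
  {"x": 0,"y": 0,"z": 9,"roll": 0,"claw": 1},
  {"x": 0.2,"y": -3,"z": 9,"roll": 0,"claw": 1},
  {"x": 0.4,"y": -6.5,"z": 9,"roll": 0,"claw": 1},
])

```text
clock: 17.48
eef_pos: [560.2, 219.5, 203.8]
tool_rot: [3.136, -0.005, 1.508]
force: [-0.5, -1.2, -0.1]
width: 34.2
```

>>> send_rows([
  {"x": 0.1,"y": -3.5,"z": 0,"roll": 0,"claw": 1},
  {"x": 0.2,"y": -7,"z": 0,"roll": 0,"claw": 1},
  {"x": 0.3,"y": -10.5,"z": 0,"roll": 0,"claw": 1},
  {"x": 0.4,"y": -14,"z": 0,"roll": 0,"claw": 1},
  {"x": 0.5,"y": -17.5,"z": 0,"roll": 0,"claw": 1},
])

```text
clock: 17.9
eef_pos: [564.6, 39.1, 201.6]
tool_rot: [3.14, 0.0, 1.502]
force: [0.2, -0.2, -0.8]
width: 34.4
```

>>> send_rows([
  {"x": 0.1,"y": -3.5,"z": 0,"roll": 0,"claw": 1},
  {"x": 0.2,"y": -7,"z": 0,"roll": 0,"claw": 1},
  {"x": 0.3,"y": -10.5,"z": 0,"roll": 0,"claw": 1},
  {"x": 0.4,"y": -14,"z": 0,"roll": 0,"claw": 1},
  {"x": 0.5,"y": -17.5,"z": 0,"roll": 0,"claw": 1},
])

```text
clock: 18.32
eef_pos: [569.5, -136.1, 201.7]
tool_rot: [3.14, 0.0, 1.502]
force: [0.5, 0.8, -0.2]
width: 34.5
```

>>> send_rows([
  {"x": 0.1,"y": -3.5,"z": 0,"roll": 0,"claw": 1},
  {"x": 0.3,"y": -7,"z": 0,"roll": 0,"claw": 1},
  {"x": 0.4,"y": -10.5,"z": 0,"roll": 0,"claw": 1},
  {"x": 0.5,"y": -13,"z": 0,"roll": 0,"claw": 1},
  {"x": 0.5,"y": -15,"z": 0,"roll": 0,"claw": 1},
])

```text
clock: 18.73
eef_pos: [574.0, -288.0, 201.5]
tool_rot: [3.14, 0.002, 1.499]
force: [-0.3, 0.3, -0.9]
width: 34.1
```

>>> send_rows([
  {"x": 0,"y": 0,"z": 0,"roll": 0,"claw": 1},
  {"x": 0,"y": 0,"z": 0,"roll": 0,"claw": 1},
  {"x": 0,"y": 0,"z": -2.5,"roll": 0,"claw": 1},
  {"x": 0,"y": 0,"z": -5,"roll": 0,"claw": 1},
  {"x": 0,"y": 0,"z": -7,"roll": 0,"claw": 1},
])

```text
clock: 19.15
eef_pos: [574.7, -282.1, 130.1]
tool_rot: [3.141, -0.001, 1.504]
force: [0.2, -0.7, -0.0]
width: 34.2
```

Commanded is now (574.5, -284.1, 130).

>>> send_rows([
  {"x": 0,"y": 0,"z": -2,"roll": 0,"claw": 1},
  {"x": 0,"y": 0,"z": -3.5,"roll": 0,"claw": 1},
  {"x": 0,"y": 0,"z": -4.5,"roll": 0,"claw": 1},
  {"x": 0,"y": 0,"z": -5,"roll": 0,"claw": 1},
  {"x": 0,"y": 0,"z": -5,"roll": 0,"claw": 1},
])

```text
clock: 19.57
eef_pos: [574.5, -282.6, 82.8]
tool_rot: [-3.141, -0.0, 1.504]
force: [-4.6, 1.8, 11.4]
width: 34.5
```

>>> send_rows([
  {"x": 0,"y": 0,"z": 0,"roll": 0,"claw": 1},
  {"x": 0,"y": 0,"z": 0,"roll": 0,"claw": 0.5},
  {"x": 0,"y": 0,"z": 0,"roll": 0,"claw": 0.2},
  {"x": 0,"y": 0,"z": 0,"roll": 0,"claw": 0},
  {"x": 0,"y": 0,"z": 0,"roll": 0,"claw": 0},
])

```text
clock: 19.98
eef_pos: [574.9, -283.9, 80.6]
tool_rot: [3.141, -0.0, 1.503]
force: [-0.3, 0.4, 0.2]
width: 77.0
```

>>> send_rows([
  {"x": 0,"y": 0,"z": 1,"roll": 0,"claw": 0},
  {"x": 0,"y": 0,"z": 5,"roll": 0,"claw": 0},
  {"x": 0,"y": 0,"z": 9,"roll": 0,"claw": 0},
  {"x": 0,"y": 0,"z": 13,"roll": 0,"claw": 0},
  {"x": 0,"y": 0,"z": 15,"roll": 0,"claw": 0},
])

```text
clock: 20.4
eef_pos: [576.8, -284.6, 236.3]
tool_rot: [3.134, 0.002, 1.502]
force: [1.2, 0.6, -0.1]
width: 85.3
```

>>> send_rows([
  {"x": -4,"y": -4,"z": 0,"roll": 0,"claw": 0},
  {"x": -8,"y": -7,"z": 0,"roll": 0,"claw": 0},
  {"x": -9,"y": -10,"z": 0,"roll": 0,"claw": 0},
  {"x": -10,"y": -15,"z": 0,"roll": 0,"claw": 0},
  {"x": -10,"y": -16,"z": 0,"roll": 0,"claw": 0},
])

```text
clock: 20.82
eef_pos: [471.0, -448.6, 231.4]
tool_rot: [-3.14, 0.003, 1.498]
force: [0.9, -1.0, -0.7]
width: 85.5
```

Run:
```python
from h import *
im,d=ctrl.get_image("side");t,dt=ctrl.get_image("top");W=cloud(t,dt,ctrl.get_calibration("top"))
for n in ("green","yellow","blue","black"):
    m=mask(t,n)&(abs(W[...,0]-575)<28)&(W[...,1]<-70)&(W[...,1]>-320)&(W[...,2]>85)&(W[...,2]<110); p=W[m]
    print(n,len(p),np.median(p,0) if len(p) else 0)
a=cv2.resize(im[130:310,190:400],(420,360));b=cv2.resize(t[150:270,300:460],(380,360))
cv2.imwrite("pics/v8.png",np.hstack([a,b]))
s=ctrl.read_state();print(s["clock"],s["eef_pos"],s["width"])
```

```text
green 298 [ 573.38359067 -102.95369631   97.42348206]
yellow 307 [ 575.24098789 -161.21204532   97.42120932]
blue 319 [ 571.94825347 -280.76346725   97.23600356]
black 342 [ 572.28354536 -221.94814887   97.16622296]
20.9167 [ 470.49164038 -451.74340652  230.58960083] 85.68593705921843
```

View pics/v8.png

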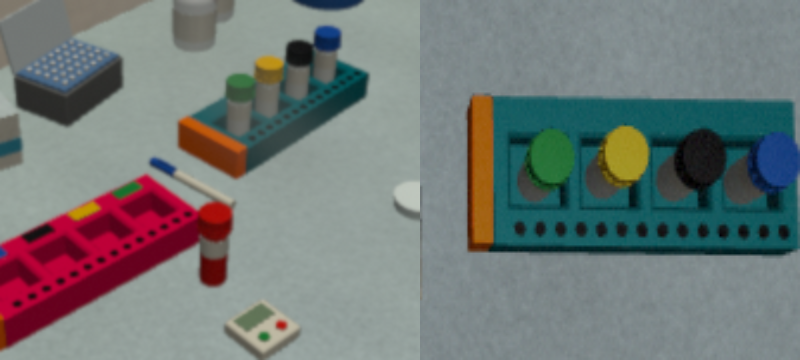

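The crops show all four tubes upright in the teal rack. From the orange end they run green, yellow, black, blue, with every cap top at about 97 mm (98 expected on the well floor). The gripper is clear.

```bash
python3 -c "
from cell import ctrl
print(ctrl.finish_job())"
```

```text
the job is handed in; nothing more can be done
None
```

All four tubes are now in the teal rack in reverse order, and the job is handed in. From the teal rack's orange end they stand green, yellow, black, blue; in the pink rack it was blue, black, yellow, green.

- **Last check:** both cameras showed the tubes upright, each in its own well and let go, with the gripper open and well clear. Cap tops measured about 97 mm, against 98 mm expected for a tube on the well floor. Cap centres were within about 4 mm of the wells' centres.
- **Look-alikes:** the three red tubes were not touched.
- **Time and force:** it took about 21 s. The highest force reading was about 12 N, when blue touched the floor; that and every other reading came at the end of a move. No check failed.
- **Small disagreement:** the top and wrist cameras differed by 2–3 mm on the green and yellow caps, well inside the wells' clearance.

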